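Shut off and preset the metering valve of a gas dosing unit

ROBOT

A 6-joint arm with a two-finger parallel gripper is mounted at the origin on a cart in front of the work surface, level with it; the furniture and walls round the work are solid. World frame = base frame: x ahead of the robot, y to its left, z up, the work surface at z = 0. Lengths are in mm, angles in degrees, forces in N, time in s.
With the tool pointing down it reaches from about 350 to 850 mm from the base axis. Payload 8.1 kg.
Tool frame: the origin (TCP) lies between the finger pads; the fingertips stand 17 mm ahead of it and the grasp point (between the pads) lies 2 mm behind it; z points along the fingers, y is the line along which they close (so a half turn about z gives the same grasp; the last joint's range is limited). The gripper opens to 85 mm and grips with 20 to 120 N. Pads are 22 mm wide; open, the fingers measure 114 mm over their backs; the gripper's body (76 mm by 85 mm) begins 54 mm behind the grasp point. The pads swing forward as they close: fully open they stand 13 mm farther back than shut.
Start: joints at [-78.919, 7.471, 85.268, -0, 87.261, -4.893], TCP at [165.142, -576.831, 248.292] pointing down, gripper open.
Joint ranges: [-169.43, 169.43], [-51.17, 129.36], [1.28, 143.12], [-76.62, 256.62], [0, 156.53], [-152.29, 152.29]. Speed limits (degrees/s): [136.94, 136.94, 159.86, 180, 180, 180].

INTERFACE

Orientations are given as [roll, pitch, yaw] about the fixed x, y, z axes, in that order (R = Rz(yaw) Ry(pitch) Rx(roll)).
In Python, from bench import sense, snapshot, hand_in, trace, place_of gives the robot as it stands.
- The arm moves only by the shell command python3 -m handwheel 'ROWS' [FORCE]. ROWS is JSON, a list of rows, each a list of 7 numbers: the opening, from -1 (shut) to 1 (fully open), then the shift along the tool's x, y, z in cm, then the turn, a rotation vector about the tool's x, y, z in rad. A call has 1 to 12 rows; each row shifts and turns the commanded pose from where the row before left it, along the tool's axes as they then stand; what a row does not reach is not made up. A row lasts 1/12 s, in which the tool goes at most 41.7 mm and 7.16 degrees, less where a joint would pass 70% of its speed; a pose out of reach is approached as far as the arm can. A call with a gripper value outside its range is refused whole. The fingers move at their own pace and stop on an object; FORCE is the grip in N (left out, the last holds). Time passes only in rows, so rows that do not move let the fingers close. It gives the time, the measured TCP pose, the force, the opening and the grip force at its end, in the units of the state.
- sense(): the state, without advancing time (a new reading comes with each control period).
- snapshot(name): name is "scene" or "top"; returns a dict with "image" (420x560x3 uint8, red, green, blue), "intrinsics" (3x3 intrinsics, pixels), "R" (3x3) and "t" (3): a world point X has camera coordinates R X + t. Camera axes: x right, y down, z forward; pixel columns grow to the right and rows downward; lengths in mm; the calibration is good to about 2 mm. A picture is of the moment at which its call begins. There is no depth.
- hand_in(): hands the job in; it is judged then, once.
Trained networks look in a picture, given as the dict that the camera call returned (one of the last four; its "shot" number tells which), for a name from the list of things; names that differ only in an ending like _2 or _b are one class to them, and where a whole thing is asked for, a point or a joint stands for the part that bears it (a point fixed in the world has none). Each returns a list of dicts, best first, with "conf" (0 to 1); they miss things now and then, are a little off and sometimes report something else, mostly with a low value. They report only what shows in the picture. A call takes as long as a camera call.
- trace(picture, query): "pixels" (420x560 bool, what is visible of it).
- place_of(picture, query): "location" ([x, y, z] in mm, in world coordinates, good to about 4 mm: a listed point, or the origin of a listed thing).
The state is a dict: "time": time; "joint_pos": joint angles; "qd": joint speeds; "joint_efforts": joint torques, N m; "tool_pos": TCP position; "tcp_rot": TCP orientation; "ft_force": force on the tool from outside, world axes, zero at the start; "wrist_torque": the same for the moment, N m; "finger_gap": finger opening in mm; "grip_force": force on a finger pad.
Only numpy, scipy, OpenCV 4.12 (cv2) and the standard library are available. Lean on these libraries where they do the work, as an engineer would, in place of code of your own. Each camera call takes 0.05 s, during which the arm holds its last target. There are 200 camera calls.

TASK

Make the small gas dosing unit ready for its next line. First swing the red shut-off lever closed, right to its stop across the line, so that nothing can flow. Then turn the blue T-handle of the metering valve clockwise until the needle bottoms on its seat, snug but never forced because the seat scores easily, back it off a quarter of a turn counter-clockwise, and let go; leave the dish, the bottle and the tweezers beside the unit where they are.

Things in the scene. Friction and masses are not known exactly. Their poses are not given: they have to be found in the camera images.
- unit: gas dosing unit, fixed to the worktop: aluminium plate 110 x 320 x 12 mm, y -170 to +150; along its y axis a grey gas cartridge (top 64 mm high), a round gauge (y +10 mm, top 95 mm), the red-levered shut-off valve (y -21 mm), the metering valve with blue T-handle (y -135 mm), a brass hose barb. Origin: under the plate's mid-width; x away from the plate's front, y towards the cartridge, z up
- shutoff_lever (a joint): angle of the red shut-off lever about its vertical axis (at the unit's x 0, y -21 mm), rad: 0 = closed at its stop, pointing along the unit's -x; 1.57 = open, along the line, pointing along the unit's -y. Closes clockwise from above. Starts 1.1 to 1.57, stays where it is left, turns with about 0.1 N m (2 N at the sleeve)
- lever_grip (a point): point in the lever's red sleeve, 45 mm from the lever's axis, 59 mm above the worktop. The sleeve is 13 mm wide, 10 mm thick, 22 to 60 mm from the axis; x axis of this point: towards the lever's axis. Under the sleeve the pipe and its nuts reach 41 mm high, the valve body next to the axis 46 mm
- handle_mid (a point): centre of the metering valve's blue T-handle: level bar 50 mm long, 12 wide, 14 high, 12 mm round hub in the middle (12 mm below to 8 mm above this point), 90 mm above the worktop. x axis: along the bar to the end with the white mark. Clockwise from above closes the valve. Starts 1.0 to 2.8 rad before the seat, at an angle that does not tell where the seat is
- spindle_top (a point): top of the brass needle spindle, a 5 mm pin that stands 2 to 3 mm out of the middle of the T-handle's hub; it sinks 2 mm a turn as the handle is turned clockwise and rises as it is turned back
- petri_dish_mid (a point): centre of a loose petri dish, 60 mm across, 15 mm high, in front of the unit; a bystander
- oil_bottle_mid (a point): centre of a loose brown bottle with white cap, 27 mm across, 58 mm high, beyond the hose barb; a bystander
- tweezers_mid (a point): centre of loose steel tweezers lying in front of the unit, 109 mm long along their y, 11 mm wide, 9 mm high; a bystander
- monitor_corner (a point): lower right corner, nearest to the robot, of the large monitor that stands to the left of the work, fixed; its screen runs from here 520 mm back and to the left and is 430 mm high, so come to the unit in front of it or above it
- gland_top (a point): top centre of the knurled brass gland (20 mm across) on the T-handle's axis, 58 mm above the worktop; only an 8 mm stem between it and the hub. Feel the seat: free turning takes about 0.05 N m; once the needle bears on its seat, torque rises 0.3 N m per further 0.1 rad of the handle and lifts the gland on its spring washers, only 0.1 mm per 0.3 N m. Snug is 0.2 to 0.5 N m; 0.8 scores the seat

How it is judged:
By the outcome, as a careful person would: the job done as asked, in the order asked, and still so for the second after the job is handed in, with the robot touching nothing.
It also fails if it takes over 72 s, if anything falls off the work surface, if the arm or the gripper's body presses on something with over 40 N, if the wrist force passes 120 N, or if a joint passes its speed limit or range.

## Working session

There is one attempt and no reset: what is moved stays moved. The work goes in short steps, Python scripts to look and compute and a shell command to move; the robot and the scene stay as the last step left them, time stands still between calls to the robot, and variables do not carry over. Pictures are saved under pics/ and viewed, at most 10 in all, crops included, and the job is handed in when it is done.

```bash
mkdir -p pics; cat > h.py <<'E'
import numpy as np,cv2
from bench import *
E
python3 - <<'E'
from h import *
s=sense();print({k:np.round(v,2).tolist() for k,v in s.items()})
P={}
for n in ["scene","top"]:
    p=snapshot(n);cv2.imwrite(f'pics/{n}0.png',p["image"][:,:,::-1])
    print(n,np.round(p["R"],2).tolist(),np.round(p["t"]),np.round(p["intrinsics"]).tolist())
    for q in ["unit","lever_grip","handle_mid","spindle_top","gland_top","monitor_corner","petri_dish_mid","oil_bottle_mid","tweezers_mid"]:
        print(q,[(round(r["conf"],2),np.round(r["location"]).tolist()) for r in place_of(p,q)[:2]])
E
```

```text
{'time': 0.0, 'joint_pos': [-78.92, 7.52, 85.33, -0.0, 87.26, -4.89], 'qd': [0.06, 0.04, -0.0, -0.11, 0.05, -0.0], 'joint_efforts': [0.0, -56.94, -50.06, -0.0, 0.01, 0.0], 'tool_pos': [165.06, -576.31, 247.25], 'tcp_rot': [-179.89, -0.01, 15.98], 'ft_force': [0.52, 0.11, -0.27], 'wrist_torque': [0.04, 0.02, -0.01], 'grip_force': 0.0, 'finger_gap': 85.03}
scene [[-0.75, -0.67, -0.02], [-0.37, 0.44, -0.82], [0.56, -0.61, -0.57]] [332. 280. 983.] [[525.0, 0.0, 272.0], [0.0, 525.0, 211.0], [0.0, 0.0, 1.0]]
unit [(0.7, [570.0, -169.0, 3.0])]
lever_grip [(0.47, [545.0, -231.0, 62.0])]
handle_mid [(0.59, [552.0, -301.0, 89.0]), (0.36, [557.0, -304.0, 56.0])]
spindle_top [(0.52, [555.0, -302.0, 91.0]), (0.23, [555.0, -299.0, 58.0])]
gland_top [(0.44, [557.0, -302.0, 88.0]), (0.39, [557.0, -304.0, 58.0])]
monitor_corner [(0.62, [458.0, 239.0, 30.0])]
petri_dish_mid [(0.59, [472.0, -84.0, 5.0])]
oil_bottle_mid [(0.72, [583.0, -396.0, 28.0])]
tweezers_mid [(0.53, [466.0, -244.0, 5.0])]
top [[0.01, -1.0, 0.02], [-0.99, -0.01, -0.14], [0.14, -0.02, -0.99]] [ -90.  506. 1477.] [[521.0, 0.0, 277.0], [0.0, 521.0, 204.0], [0.0, 0.0, 1.0]]
unit [(0.77, [565.0, -170.0, 1.0]), (0.53, [553.0, -301.0, 87.0])]
lever_grip [(0.54, [542.0, -228.0, 60.0]), (0.15, [468.0, -86.0, 6.0])]
handle_mid [(0.38, [556.0, -308.0, 85.0])]
spindle_top []
gland_top []
monitor_corner [(0.64, [462.0, 244.0, 30.0])]
petri_dish_mid [(0.67, [467.0, -83.0, 6.0])]
oil_bottle_mid [(0.63, [583.0, -395.0, 30.0])]
tweezers_mid [(0.47, [471.0, -243.0, 8.0]), (0.28, [468.0, -84.0, 7.0])]
```

View images.

```bash
python3 - <<'E'
from h import *
a=cv2.imread('pics/scene0.png');b=cv2.imread('pics/top0.png')
from h import *
for n in ["scene","top"]:
    p=snapshot(n)
    uv=[]
    for X in ([565,-190,59],[544,-229,59],[555,-303,90],[565,-170,0]):
        c=p["R"]@np.array(X)+p["t"];c=p["intrinsics"]@(c/c[2]);uv.append(np.round(c[:2]))
    print(n,uv)
    u,v=np.mean(uv,0).astype(int)
    r=65 if n=="top" else 90
    c=p["image"][max(v-r,0):v+r,u-r:u+r,::-1];cv2.imwrite(f'pics/{n}_c.png',cv2.resize(c,(400,400),interpolation=cv2.INTER_CUBIC));print(u,v,r)
c=np.hstack([cv2.imread('pics/scene_c.png'),cv2.imread('pics/top_c.png')]);cv2.imwrite('pics/c0.png',c)
E
```

```text
scene [array([285., 189.]), array([301., 186.]), array([315., 163.]), array([281., 211.])]
295 187 90
top [array([314., 183.]), array([327., 191.]), array([355., 185.]), array([306., 187.])]
325 186 65
```

View pics/c0.png

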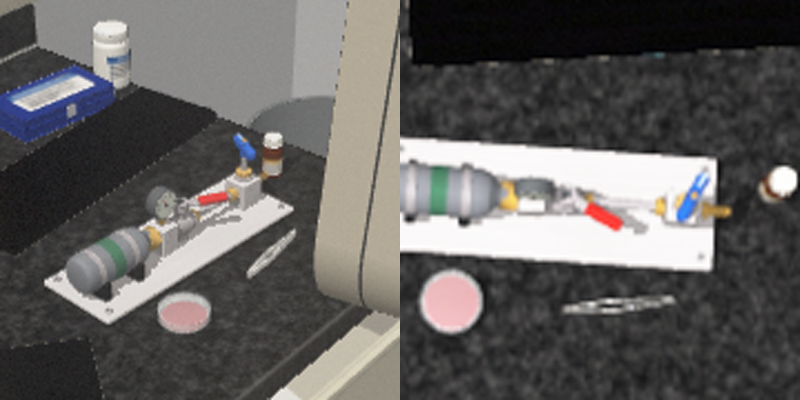

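View pics/scene0.png

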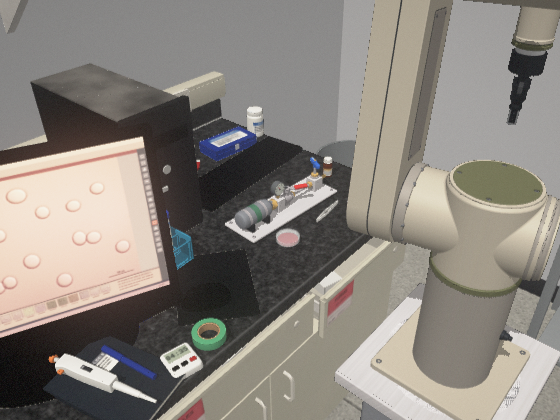

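```bash
python3 -m handwheel '[[-0.2,3.0,-1.5,0,0,0,0],[-0.2,3.0,-1.5,0,0,0,0],[-0.2,3.0,-1.5,0,0,0,0],[-0.2,3.0,-1.5,0,0,0,0],[-0.2,3.0,-1.5,0,0,0,0],[-0.2,3.0,-1.5,0,0,0,0],[-0.2,3.0,-1.5,0,0,0,0],[-0.2,3.0,-1.5,0,0,0,0],[-0.2,3.0,-1.5,0,0,0,0],[-0.2,3.0,-1.5,0,0,0,0],[-0.2,3.0,-1.5,0,0,0,0],[-0.2,3.0,-1.5,0,0,0,0]]' 20
cat >> h.py <<'E'
def fit(p,col,z,c0,r):
    hsv=cv2.cvtColor(p["image"],cv2.COLOR_RGB2HSV).astype(int);h,s=hsv[...,0],hsv[...,1]
    m=(s>110)&(hsv[...,2]>60)&(((h>100)&(h<130)) if col=='b' else ((h<8)|(h>172)))
    v,u=np.nonzero(m)
    d=p["R"].T@np.linalg.inv(p["intrinsics"])@np.array([u,v,np.ones_like(u)])
    o=-p["R"].T@p["t"]
    X=(o[:,None]+d*((z-o[2])/d[2])).T[:,:2]
    X=X[np.hypot(*(X-c0).T)<r]
    w,V=np.linalg.eigh(np.cov(X.T));e=V[:,1]
    return X.mean(0).round(1),np.degrees(np.arctan2(e[1],e[0])).round(1),len(X),np.ptp(X@e).round(),np.ptp(X@V[:,0]).round()
E
python3 - <<'E'
from h import *
for n,zb,zr in (("top",94,62),("scene",92,60)):
    p=snapshot(n)
    print(n,fit(p,'b',zb,[555,-303],40),fit(p,'r',zr,[545,-228],40))
E
```

```text
time: 2.1
tool_pos: [462.8, -303.4, 248.5]
tcp_rot: [180.0, -0.0, 16.0]
ft_force: [0.2, -0.5, -0.1]
finger_gap: 34.1
grip_force: 0.0
top (array([ 552.6, -299.7]), np.float64(149.8), 42, np.float64(44.0), np.float64(10.0)) (array([ 542.5, -223.6]), np.float64(60.5), 53, np.float64(35.0), np.float64(12.0))
scene (array([ 554. , -299.3]), np.float64(147.9), 59, np.float64(58.0), np.float64(19.0)) (array([ 544.3, -225.2]), np.float64(62.1), 48, np.float64(35.0), np.float64(18.0))
```

```bash
python3 -m handwheel '[[-0.2,2.4,-1.25,0,0,0,0],[-0.2,2.4,-1.25,0,0,0,0],[-0.2,2.4,-1.25,0,0,0,0],[-0.2,2.45,-1.25,0,0,0,0],[-0.2,0,0,2.0,0,0,-0.112],[-0.2,0,0,2.0,0,0,-0.112],[-0.2,0,0,2.0,0,0,-0.112],[-0.2,0,0,2.0,0,0,-0.112],[-0.2,0,0,2.0,0,0,-0.112],[-0.2,0,0,2.0,0,0,-0.112],[-0.2,0,0,0.8,0,0,-0.112],[-0.2,0,0,0,0,0,0]]'
```

```text
time: 3.2
tool_pos: [538.5, -229.7, 117.1]
tcp_rot: [-179.7, 0.0, 61.2]
ft_force: [-0.3, -0.1, 0.3]
finger_gap: 34.3
grip_force: 0.0
```

```bash
python3 - <<'E'
from h import *
c=[]
for n,(u,v) in (("scene",(300,180)),("top",(335,188))):
    im=snapshot(n)["image"][v-45:v+45,u-45:u+45,::-1];c.append(cv2.resize(im,(400,400),interpolation=cv2.INTER_CUBIC))
cv2.imwrite('pics/c1.png',np.hstack(c));print(sense()["tool_pos"],sense()["tcp_rot"])
E
```

```text
[ 540.38713041 -230.52248451  120.33979979] [-1.79971620e+02  1.04502408e-02  6.06506943e+01]
```

View pics/c1.png

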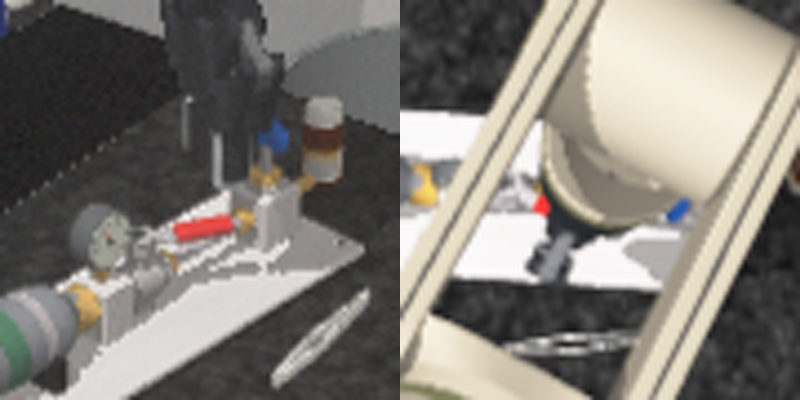

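The gripper stands over the red sleeve (scene crop: sleeve at ~(205,230), fingertips at ~(200,170) above it); the gauge and the handle are clear. Descend and grip.

```bash
python3 -m handwheel '[[-0.2,0.2,0,1.8,0,0,0],[-0.2,0,0,1.8,0,0,0],[-0.2,0,0,1.2,0,0,0],[-0.2,0,0,0.6,0,0,0],[-0.2,0,0,0,0,0,0]]' && python3 -m handwheel '[[-1,0,0,0,0,0,0],[-1,0,0,0,0,0,0],[-1,0,0,0,0,0,0],[-1,0,0,0,0,0,0],[-1,0,0,0,0,0,0],[-1,0,0,0,0,0,0]]' 20
```

```text
time: 3.72
tool_pos: [541.0, -228.1, 65.3]
tcp_rot: [-179.9, 0.0, 60.8]
ft_force: [-0.9, 0.4, -0.9]
finger_gap: 34.4
grip_force: 0.0
time: 4.22
tool_pos: [542.4, -228.8, 67.4]
tcp_rot: [179.9, 0.0, 60.9]
ft_force: [-0.6, -0.4, 4.8]
finger_gap: 12.4
grip_force: 24.6
```

```bash
python3 -m handwheel '[[-1,0.02,-0.47,0,0,0,0.105],[-1,0.02,-0.47,0,0,0,0.105],[-1,0.02,-0.47,0,0,0,0.105],[-1,0.02,-0.47,0,0,0,0.105],[-1,0,0,0,0,0,0]]' && python3 -m handwheel '[[-1,0.02,-0.47,0,0,0,0.105],[-1,0.02,-0.47,0,0,0,0.105],[-1,0.02,-0.47,0,0,0,0.105],[-1,0.02,-0.47,0,0,0,0.105],[-1,0.02,-0.47,0,0,0,0.105],[-1,0,0,0,0,0,0],[-1,0,0,0,0,0,0]]'; python3 -c "
from h import *;print(sense()['wrist_torque'],sense()['tool_pos'])"
```

```text
time: 4.63
tool_pos: [527.9, -216.0, 67.4]
tcp_rot: [179.9, -0.0, 36.4]
ft_force: [-0.5, -0.3, 5.9]
finger_gap: 12.5
grip_force: 24.7
time: 5.22
tool_pos: [519.4, -194.4, 67.4]
tcp_rot: [180.0, -0.1, 6.7]
ft_force: [-0.7, 2.2, 6.3]
finger_gap: 11.8
grip_force: 24.8
[ 0.39059181  0.04987179 -0.0123957 ] [ 519.4179976  -194.35127359   67.37183443]
```

```bash
for i in 1; do python3 -m handwheel '[[-1,0.01,-0.31,0,0,0,0.07],[-1,0.01,-0.31,0,0,0,0.07],[-1,0,0,0,0,0,0],[-1,0,0,0,0,0,0]]'; done; python3 -m handwheel '[[-1,0.01,-0.16,0,0,0,0.035],[-1,0,0,0,0,0,0],[-1,0,0,0,0,0,0]]';python3 -m handwheel '[[-1,0.01,-0.16,0,0,0,0.035],[-1,0,0,0,0,0,0],[-1,0,0,0,0,0,0]]'
```

```text
time: 5.55
tool_pos: [519.1, -188.0, 67.3]
tcp_rot: [-180.0, -0.1, -1.3]
ft_force: [-1.2, 3.2, 7.6]
finger_gap: 12.3
grip_force: 24.8
time: 5.8
tool_pos: [519.2, -186.5, 67.4]
tcp_rot: [-180.0, -0.1, -3.3]
ft_force: [-1.4, 2.6, 8.5]
finger_gap: 12.3
grip_force: 24.9
time: 6.05
tool_pos: [519.4, -186.3, 67.4]
tcp_rot: [179.9, -0.1, -5.2]
ft_force: [-1.7, -4.7, 5.2]
finger_gap: 12.5
grip_force: 29.1
```

```bash
python3 -m handwheel '[[-1,0,-0.12,0,0,0,0.01],[-1,0,0,0,0,0,0],[-1,0,0,0,0,0,0]]';python3 -m handwheel '[[-1,0,-0.12,0,0,0,0.01],[-1,0,0,0,0,0,0],[-1,0,0,0,0,0,0]]'; python3 -c "
from h import *;print(sense()['wrist_torque'],sense()['tool_pos'])"
```

```text
time: 6.3
tool_pos: [519.4, -186.2, 67.5]
tcp_rot: [179.8, -0.1, -5.8]
ft_force: [-1.9, -9.0, 4.9]
finger_gap: 12.6
grip_force: 31.7
time: 6.55
tool_pos: [519.4, -186.1, 67.5]
tcp_rot: [179.7, -0.1, -6.4]
ft_force: [-2.7, -14.6, 2.8]
finger_gap: 12.1
grip_force: 34.7
[-2.37421762  0.3835025   0.70805387] [ 519.42544202 -186.06268109   67.52154041]
```

```bash
python3 -m handwheel '[[-0.4,0,0,0,0,0,0],[-0.4,0,0,0,0,0,0],[-0.4,0,0,0,0,0,0],[-0.4,0,0,0,0,0,0]]';python3 -m handwheel '[[-0.4,0,0,-1,0,0,0],[-0.4,0,0,-2,0,0,0],[-0.4,0,0,-2,0,0,0],[-0.4,0,0,-2,0,0,0],[-0.4,-2.0,-0.5,-2,0,0,0],[-0.4,-2,-0.5,-1,0,0,-0.1],[-0.4,-2,-0.5,0,0,0,-0.1],[-0.4,-2,-0.5,0,0,0,-0.1],[-0.4,-2,0,0,0,0,-0.1],[-0.4,-2,0,0,0,0,-0.1],[-0.4,0,0,0,0,0,0]]'; python3 - <<'E'
from h import *
c=[]
for n,(u,v) in (("scene",(300,180)),("top",(325,188))):
    p=snapshot(n)
    try: print(n,fit(p,'b',94 if n=="top" else 92,[555,-303],40),fit(p,'r',62,[525,-188],40))
    except Exception as e: print(e)
    im=p["image"][v-45:v+45,u-45:u+45,::-1];c.append(cv2.resize(im,(400,400),interpolation=cv2.INTER_CUBIC))
cv2.imwrite('pics/c2.png',np.hstack(c));print(sense()["tool_pos"],sense()["tcp_rot"],sense()["joint_pos"])
E
```

```text
time: 6.88
tool_pos: [518.6, -182.4, 65.9]
tcp_rot: [-180.0, 0.0, -6.4]
ft_force: [-0.0, 0.9, 0.4]
finger_gap: 25.7
grip_force: 0.0
time: 7.8
tool_pos: [398.8, -169.5, 166.6]
tcp_rot: [-180.0, 0.1, 22.6]
ft_force: [-0.5, 0.2, 0.0]
finger_gap: 25.7
grip_force: 0.0
scene (array([ 554. , -299.3]), np.float64(147.9), 59, np.float64(58.0), np.float64(19.0)) (array([ 521.4, -184.9]), np.float64(172.1), 56, np.float64(40.0), np.float64(17.0))
top (array([ 551.4, -299. ]), np.float64(151.1), 43, np.float64(45.0), np.float64(10.0)) (array([ 522.7, -185.7]), np.float64(152.2), 12, np.float64(22.0), np.float64(4.0))
[ 401.18769147 -169.49593442  167.08779731] [ 1.79946354e+02 -6.41747590e-02  2.20768319e+01] [-2.96684518e+01 -1.60344070e+01  1.16162279e+02  1.74551052e-02
  7.97902672e+01  3.82516646e+01]
```

View pics/c2.png

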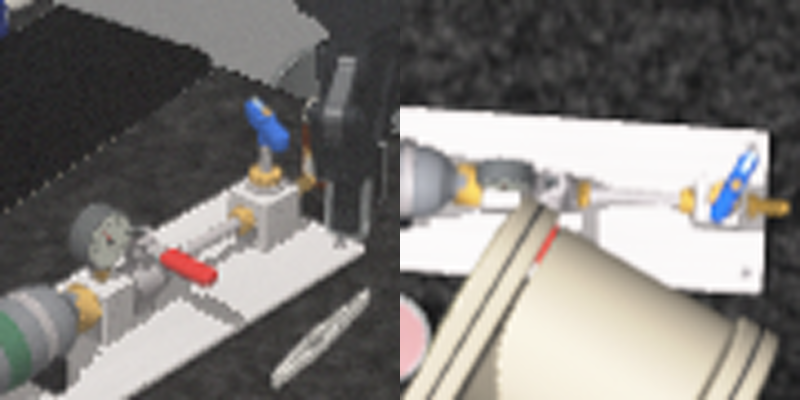

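The lever points along -x of the unit, at its stop (scene crop: red sleeve (190,265)); blue bar with the white mark at its +x/-y end, dish and tweezers untouched.

```bash
python3 -m handwheel '[[-0.2,1.54,3,0,0,0,0],[-0.2,1.54,3,0,0,0,0],[-0.2,1.54,3,0,0,0,0],[-0.2,1.54,3,0,0,0,0],[-0.2,1.54,3,0,0,0,0],[-0.2,1.54,3,0,0,0,0],[-0.2,0,0,0,0,0,-0.12],[-0.2,0,0,0,0,0,-0.12],[-0.2,0,0,0,0,0,-0.12],[-0.2,0,0,0,0,0,-0.12],[-0.2,0,0,0,0,0,-0.12],[-0.2,0,0,0,0,0,-0.12]]'; python3 -m handwheel '[[-0.2,0,0,0,0,0,-0.12],[-0.2,0,0,0,0,0,-0.12],[-0.2,0,0,0,0,0,-0.12],[-0.2,0,0,0,0,0,-0.12],[-0.2,0,0,0,0,0,-0.12],[-0.2,0,0,0,0,0,-0.12],[-0.2,0,0,0,0,0,-0.12],[-0.2,0,0,0,0,0,-0.12],[-0.2,0,0,0,0,0,-0.12],[-0.2,0,0,0,0,0,-0.12],[-0.2,0,0,0,0,0,0],[-0.2,0,0,0,0,0,0]]'; python3 -c "
from h import *
p=snapshot('scene')
for q in ('handle_mid','spindle_top'): print([(r['conf'],r['location']) for r in place_of(p,q)])
print(sense())"
```

```text
time: 8.9
tool_pos: [555.8, -300.7, 166.0]
tcp_rot: [-180.0, -0.0, 63.7]
ft_force: [-0.4, 0.1, -0.4]
finger_gap: 34.4
grip_force: 0.0
time: 9.9
tool_pos: [555.5, -300.8, 166.2]
tcp_rot: [180.0, -0.0, 132.0]
ft_force: [0.1, 0.1, 0.4]
finger_gap: 34.3
grip_force: 0.0
[(0.4, [555.2, -303.5, 91.2])]
[]
{'time': 10.05, 'joint_pos': array([-3.31226768e+01,  1.50975306e+01,  8.52981188e+01,  6.46744774e-03,
        7.96095927e+01, -7.51483346e+01]), 'qd': array([-0.22823021, -0.29935475,  0.31260649, -0.0597846 , -0.02057066,
       -1.16786639]), 'joint_efforts': array([ 6.60761702e-02, -6.22170353e+01, -4.86230564e+01,  8.81040003e-03,
       -1.68970360e-03,  6.79987343e-02]), 'tool_pos': array([ 555.04359292, -300.96122649,  166.21328463]), 'tcp_rot': array([ 1.79995195e+02, -6.69757439e-03,  1.32024491e+02]), 'ft_force': array([-0.64927222,  0.33714484,  0.01791466]), 'wrist_torque': array([ 0.02131144,  0.01102998, -0.0215036 ]), 'grip_force': 0.0, 'finger_gap': 34.31149043437204}
```

```bash
python3 -m handwheel '[[-0.2,0,0,0,0,0,-0.1],[-0.2,0,0,0,0,0,-0.1],[-0.2,0,-0.1,0,0,0,-0.1],[-0.2,0,0,1.6,0,0,0],[-0.2,0,0,2,0,0,0],[-0.2,0,0,2,0,0,0],[-0.2,0,0,1.4,0,0,0],[-0.2,0,0,0.6,0,0,0],[-0.2,0,0,0,0,0,0]]' && python3 -m handwheel '[[-1,0,0,0,0,0,0],[-1,0,0,0,0,0,0],[-1,0,0,0,0,0,0],[-1,0,0,0,0,0,0],[-1,0,0,0,0,0,0],[-1,0,0,0,0,0,0]]' 30; python3 -c "
from h import *;print(sense()['wrist_torque'],sense()['tool_pos'],sense()['ft_force'])
for i in range(4): snapshot('top'); print(sense()['wrist_torque'][2])"
```

```text
time: 10.8
tool_pos: [553.1, -301.2, 88.2]
tcp_rot: [180.0, -0.2, 149.4]
ft_force: [-1.3, -0.7, -1.3]
finger_gap: 33.8
grip_force: 0.0
time: 11.3
tool_pos: [555.3, -301.8, 91.8]
tcp_rot: [180.0, 0.1, 149.4]
ft_force: [2.2, 4.2, 3.8]
finger_gap: 11.5
grip_force: 33.7
[ 0.77926262 -0.36380147  0.03757189] [ 555.27378889 -301.79639478   91.75811662] [2.24976249 4.23024768 3.8418509 ]
0.049139155943570614
0.03203270995185933
0.012276082075651652
0.07129834059101625
```

```bash
cat > chk.py <<'E'
from h import *;import sys
T=[];F=[]
for i in range(3): snapshot('top');s=sense();T.append(s['wrist_torque'][2]);F.append(s['ft_force'])
t=np.mean(T);print('tz',np.round(T,3),'mean',t.round(3),'F',np.mean(F,0).round(1),'yaw',s['tcp_rot'][2].round(2),'pos',s['tool_pos'].round(1),'gap',round(s['finger_gap'],1),'t',round(s['time'],2))
sys.exit(abs(t)>float(sys.argv[1]))
E
python3 -m handwheel '[[-1,0,0.12,0,0,0,0],[-1,0,0,0,0,0,0],[-1,0,0,0,0,0,0]]' >/dev/null; python3 chk.py 9; python3 -m handwheel '[[-1,0,0,0,0,0,0.06],[-1,0,0,0,0,0,0.06],[-1,0,0,0,0,0,0.06],[-1,0,0,0,0,0,0]]' >/dev/null; python3 chk.py 0.15 && python3 -m handwheel '[[-1,0,0,0,0,0,0.06],[-1,0,0,0,0,0,0.06],[-1,0,0,0,0,0,0.06],[-1,0,0,0,0,0,0]]' >/dev/null; python3 chk.py 0.15
```

```text
tz [-0.004  0.029  0.046] mean 0.024 F [-0.6  1.2  5.8] yaw 149.41 pos [ 555.4 -301.6   91.7] gap 11.5 t 11.9
tz [0.063 0.118 0.025] mean 0.069 F [1.  3.4 6.2] yaw 139.1 pos [ 555.6 -301.2   91.7] gap 11.1 t 12.38
tz [-0.027  0.056  0.035] mean 0.021 F [1.2 3.1 6.3] yaw 139.11 pos [ 555.6 -301.2   91.7] gap 11.1 t 12.53False
False
False
```

```bash
sed -i 's/sys.exit(\(.*\))$/sys.exit(int(\1))/' chk.py
python3 -m handwheel '[[-1,0,0,0,0,0,0.08],[-1,0,0,0,0,0,0.08],[-1,0,0,0,0,0,0.08],[-1,0,0,0,0,0,0.08],[-1,0,0,0,0,0,0]]' >/dev/null; python3 chk.py 0.15 && python3 -m handwheel '[[-1,0,0,0,0,0,0.08],[-1,0,0,0,0,0,0.08],[-1,0,0,0,0,0,0.08],[-1,0,0,0,0,0,0.08],[-1,0,0,0,0,0,0]]' >/dev/null && python3 chk.py 0.15
```

```text
tz [0.071 0.028 0.087] mean 0.062 F [3.5 5.9 5.4] yaw 120.78 pos [ 556.2 -300.7   91.7] gap 11.3 t 13.1
tz [ 0.075  0.079 -0.028] mean 0.042 F [7.3 6.3 4.2] yaw 102.46 pos [ 556.9 -300.3   91.8] gap 11.4 t 13.67
```

```bash
H="python3 -m handwheel"; python3 -m handwheel '[[-1,0.14,0.25,-0.1,0,0,0],[-1,0,0,0,0,0,0],[-1,0,0,0,0,0,0]]' >/dev/null; python3 chk.py 0.15 && python3 -m handwheel '[[-1,0,0.02,0,0,0,0.045],[-1,0,0.01,0,0,0,0.045],[-1,0,0,0,0,0,0],[-1,0,0,0,0,0,0]]' >/dev/null && python3 chk.py 0.14 && python3 -m handwheel '[[-1,0,0.01,0,0,0,0.045],[-1,0,0.01,0,0,0,0.045],[-1,0,0,0,0,0,0],[-1,0,0,0,0,0,0]]' >/dev/null && python3 chk.py 0.14 && python3 -m handwheel '[[-1,0,0.01,0,0,0,0.045],[-1,0,0.01,0,0,0,0.045],[-1,0,0,0,0,0,0],[-1,0,0,0,0,0,0]]' >/dev/null && python3 chk.py 0.14 && python3 -m handwheel '[[-1,0,0.01,0,0,0,0.045],[-1,0,0.01,0,0,0,0.045],[-1,0,0,0,0,0,0],[-1,0,0,0,0,0,0]]' >/dev/null && python3 chk.py 0.14
```

```text
tz [0.028 0.048 0.064] mean 0.047 F [ 2.3 -3.1  1.8] yaw 102.41 pos [ 557.2 -299.7   91.8] gap 11.4 t 14.07
tz [0.029 0.063 0.005] mean 0.032 F [ 2.1 -4.7  3.2] yaw 97.35 pos [ 557.5 -299.6   91.8] gap 11.4 t 14.55
tz [0.121 0.006 0.081] mean 0.069 F [ 2.7 -5.1  2.5] yaw 92.2 pos [ 557.7 -299.5   91.8] gap 10.9 t 15.03
tz [0.103 0.11  0.001] mean 0.071 F [ 3.  -4.4  2. ] yaw 87.04 pos [ 558.  -299.5   91.8] gap 11.4 t 15.52
tz [0.099 0.056 0.049] mean 0.068 F [ 3.2 -5.2  2.7] yaw 81.88 pos [ 558.2 -299.5   91.8] gap 11.2 t 16.0
```

```bash
python3 -m handwheel '[[-1,0,0.02,0,0,0,0.045],[-1,0,0.02,0,0,0,0.045],[-1,0,0,0,0,0,0],[-1,0,0,0,0,0,0]]' >/dev/null; python3 chk.py 0.14 && python3 -m handwheel '[[-1,0,0.01,0,0,0,0.045],[-1,0,0.01,0,0,0,0.045],[-1,0,0,0,0,0,0],[-1,0,0,0,0,0,0]]' >/dev/null && python3 chk.py 0.14 && python3 -m handwheel '[[-1,0,0.01,0,0,0,0.045],[-1,0,0.01,0,0,0,0.045],[-1,0,0,0,0,0,0],[-1,0,0,0,0,0,0]]' >/dev/null && python3 chk.py 0.14 && python3 -m handwheel '[[-1,0,0.01,0,0,0,0.045],[-1,0,0.01,0,0,0,0.045],[-1,0,0,0,0,0,0],[-1,0,0,0,0,0,0]]' >/dev/null && python3 chk.py 0.14 && python3 -m handwheel '[[-1,0,0.01,0,0,0,0.045],[-1,0,0.01,0,0,0,0.045],[-1,0,0,0,0,0,0],[-1,0,0,0,0,0,0]]' >/dev/null && python3 chk.py 0.14 && python3 -m handwheel '[[-1,0,0.01,0,0,0,0.045],[-1,0,0.01,0,0,0,0.045],[-1,0,0,0,0,0,0],[-1,0,0,0,0,0,0]]' >/dev/null && python3 chk.py 0.14
```

```text
tz [0.026 0.024 0.054] mean 0.035 F [ 2.9 -4.3  2.7] yaw 76.72 pos [ 558.5 -299.6   91.8] gap 11.3 t 16.48
tz [0.044 0.087 0.042] mean 0.058 F [ 3.4 -4.7  2.6] yaw 71.57 pos [ 558.8 -299.6   91.8] gap 11.3 t 16.97
tz [-0.045  0.061  0.005] mean 0.007 F [ 2.8 -4.6  2.6] yaw 66.41 pos [ 559.  -299.7   91.8] gap 11.0 t 17.45
tz [0.09  0.056 0.021] mean 0.056 F [ 3.4 -4.9  2.3] yaw 61.26 pos [ 559.3 -299.8   91.8] gap 11.5 t 17.93
tz [0.079 0.022 0.115] mean 0.072 F [ 3.7 -5.   1.6] yaw 56.1 pos [ 559.5 -299.9   91.8] gap 11.7 t 18.42
tz [0.084 0.152 0.16 ] mean 0.132 F [ 4.3 -5.   1.7] yaw 50.95 pos [ 559.7 -300.    91.8] gap 11.3 t 18.9
```

```bash
python3 chk.py 0.25 && python3 -m handwheel '[[-1,0,0.01,0,0,0,0.03],[-1,0,0,0,0,0,0],[-1,0,0,0,0,0,0]]' >/dev/null && python3 chk.py 0.22 && python3 -m handwheel '[[-1,0,0.01,0,0,0,0.03],[-1,0,0,0,0,0,0],[-1,0,0,0,0,0,0]]' >/dev/null && python3 chk.py 0.22
```

```text
tz [0.108 0.128 0.098] mean 0.111 F [ 4.4 -4.9  1.7] yaw 50.95 pos [ 559.7 -300.1   91.8] gap 11.0 t 19.05
tz [0.209 0.165 0.157] mean 0.177 F [ 4.3 -5.1  1.5] yaw 49.24 pos [ 559.8 -300.1   91.8] gap 11.8 t 19.45
tz [0.261 0.26  0.257] mean 0.26 F [ 4.2 -5.1  1.5] yaw 47.52 pos [ 559.8 -300.2   91.8] gap 10.8 t 19.85
```

```bash
python3 -m handwheel '[[-1,0,0.01,0,0,0,0.03],[-1,0,0,0,0,0,0],[-1,0,0,0,0,0,0],[-1,0,0,0,0,0,0]]' >/dev/null; python3 chk.py 0.6
```

```text
tz [0.308 0.297 0.392] mean 0.332 F [ 4.  -5.2  1.4] yaw 45.81 pos [ 560.  -300.2   91.8] gap 11.3 t 20.33
```

```bash
python3 -m handwheel '[[-1,0,-0.02,0,0,0,-0.1],[-1,0,-0.02,0,0,0,-0.1],[-1,0,-0.02,0,0,0,-0.1],[-1,0,-0.02,0,0,0,-0.1],[-1,0,-0.02,0,0,0,-0.1],[-1,0,-0.02,0,0,0,-0.1],[-1,0,-0.02,0,0,0,-0.1],[-1,0,-0.02,0,0,0,-0.1],[-1,0,0,0,0,0,0]]' >/dev/null; python3 chk.py 0.6;  python3 -m handwheel '[[-1,0,-0.02,0,0,0,-0.1],[-1,0,-0.02,0,0,0,-0.1],[-1,0,-0.02,0,0,0,-0.1],[-1,0,-0.02,0,0,0,-0.1],[-1,0,-0.02,0,0,0,-0.1],[-1,0,-0.02,0,0,0,-0.1],[-1,0,-0.02,0,0,0,-0.1],[-1,0,-0.02,0,0,0,-0.1],[-1,0,0,0,0,0,0],[-1,0,0,0,0,0,0]]' >/dev/null; python3 chk.py 0.6
```

```text
tz [-0.073  0.01  -0.005] mean -0.023 F [ 0.1 -5.   4.9] yaw 91.36 pos [ 557.9 -299.5   91.7] gap 11.5 t 21.23
tz [-0.041 -0.049  0.036] mean -0.018 F [-2.3 -6.9  5.5] yaw 137.17 pos [ 555.9 -300.5   91.7] gap 11.3 t 22.22
```

```bash
python3 -m handwheel '[[-1,0,-0.18,-0.1,0,0,0],[-1,0,0,0,0,0,0],[-1,0,0,0,0,0,0]]' && python3 -m handwheel '[[-0.4,0,0,0,0,0,0],[-0.2,0,0,0,0,0,0],[-0.2,0,0,0,0,0,0],[-0.2,0,0,0,0,0,0],[-0.2,0,0,0,0,0,0]]' && python3 -m handwheel '[[-0.2,0,0,-1,0,0,0],[-0.2,0,0,-2,0,0,0],[-0.2,0,0,-2,0,0,0],[-0.2,0,0,-3,0,0,0],[-0.2,0,0,-3,0,0,0],[-0.2,1,2.5,0,0,0,0]]' && python3 -m handwheel '[[-0.2,3,0,0,0,0,0],[-0.2,3,0,0,0,0,0],[-0.2,3,0,0,0,0,0],[-0.2,3,0,0,0,0,0],[-0.2,3,0,0,0,0,0],[-0.2,3,0,0,0,0,0],[-0.2,0,0,0,0,0,0],[-0.2,0,0,0,0,0,0],[-0.2,0,0,0,0,0,0]]'; python3 - <<'E'
from h import *
c=[]
for n,(u,v) in (("scene",(300,180)),("top",(325,188))):
    p=snapshot(n)
    try: print(n,fit(p,'b',94 if n=="top" else 92,[555,-303],40),fit(p,'r',62,[525,-188],40))
    except Exception as e: print(e)
    im=p["image"][v-50:v+50,u-50:u+50,::-1];c.append(cv2.resize(im,(400,400),interpolation=cv2.INTER_CUBIC))
cv2.imwrite('pics/c3.png',np.hstack(c))
E
```

```text
time: 22.47
tool_pos: [555.5, -300.7, 91.8]
tcp_rot: [180.0, 0.0, 137.2]
ft_force: [5.3, -5.6, -1.5]
finger_gap: 11.4
grip_force: 33.0
time: 22.88
tool_pos: [554.9, -300.4, 91.9]
tcp_rot: [-180.0, -0.1, 137.4]
ft_force: [0.1, 0.0, -0.1]
finger_gap: 34.0
grip_force: 0.0
time: 23.38
tool_pos: [566.5, -280.9, 211.4]
tcp_rot: [180.0, 0.7, 137.2]
ft_force: [1.7, -0.7, 1.3]
finger_gap: 34.1
grip_force: 0.0
time: 24.13
tool_pos: [432.9, -154.1, 203.5]
tcp_rot: [180.0, 0.1, 137.4]
ft_force: [-0.1, -0.4, 0.5]
finger_gap: 34.0
grip_force: 0.0
scene (array([ 551.7, -297.3]), np.float64(132.2), 40, np.float64(55.0), np.float64(12.0)) (array([ 521.4, -184.9]), np.float64(172.1), 56, np.float64(40.0), np.float64(17.0))
zero-size array to reduction operation maximum which has no identity
  avg = a.mean(axis, **keepdims_kw)
  ret = um.true_divide(
h.py:11: RuntimeWarning: Degrees of freedom <= 0 for slice
  w,V=np.linalg.eigh(np.cov(X.T));e=V[:,1]
  c *= np.true_divide(1, fact)
  c *= np.true_divide(1, fact)
h.py:12: RuntimeWarning: Mean of empty slice.
  return X.mean(0).round(1),np.degrees(np.arctan2(e[1],e[0])).round(1),len(X),np.ptp(X@e).round(),np.ptp(X@V[:,0]).round()
```

View pics/c3.png

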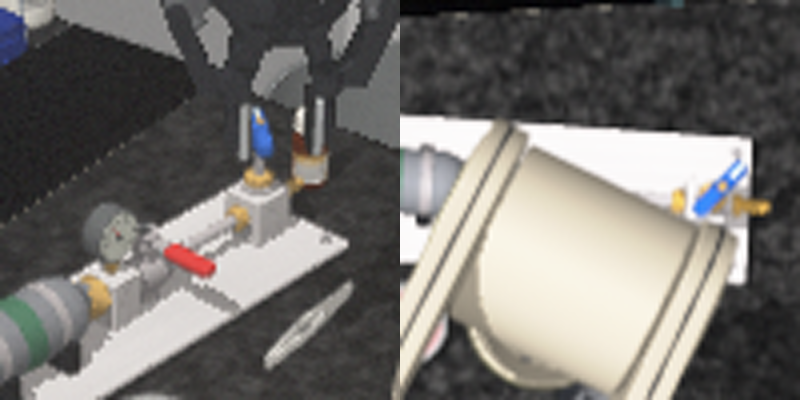

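The lever is closed (red sleeve at (190,258)), the bar sits at about 137° with the mark at its far end, the bottle and tweezers are in place, and the arm is clear.

```bash
python3 -c "
from h import *;print(hand_in())"
```

```text
the job is handed in; nothing more can be done
None
```

The job is handed in: the red lever is closed at its stop, the needle was seated snug at about 0.33 N m and backed off about 91° counter-clockwise, and the gripper is clear; bottle and tweezers looked undisturbed, though the arm hid most of the dish in the last picture.

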